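Set the stock tags on the sample rack

TASK

Each bin on the sample rack has a hinged tag in front of it. Push the tags over gently with a fingertip, without pinching them, until every full bin (a jar in both of its places) has its tag leaning towards it with the round disc face up, and every bin with a vacant place has its tag leaning away from it with the bar face up. Leave the jars and everything else standing where they are.

Things in the scene. Friction and masses are not known exactly. Their poses are not given: they have to be found in the camera images.
- rack: Flat grey board of the rack, 250 (x) x 460 (y) x 12 mm, fixed; position and yaw vary (yaw to 0.15 rad). Origin: centre of its underside, at bench level. Four bins along its +x side; four hinged tags along its -x side, nearer the robot, one straight in front of each bin, 105 mm apart. Tags swing with almost no friction and drop by their own weight to whichever side they are past upright on.
- bin1: White open bin fixed on the rack, 56 (x) x 88 (y) x 35 mm high, with one divider making two places side by side along y. This one is FULL: both places hold a jar. Which of the four positions along the rack it has varies. Origin: centre of its underside, 12 mm above the bench. Its own tag is the one straight in front of it (about 130 mm away along the rack's -x; the next nearest tag is about 167 mm away).
- bin2: White open bin fixed on the rack, 56 (x) x 88 (y) x 35 mm high, with one divider making two places side by side along y. This one is FULL: both places hold a jar. Which of the four positions along the rack it has varies. Origin: centre of its underside, 12 mm above the bench. Its own tag is the one straight in front of it (about 130 mm away along the rack's -x; the next nearest tag is about 167 mm away).
- bin3: White open bin fixed on the rack, 56 (x) x 88 (y) x 35 mm high, with one divider making two places side by side along y. This one is NOT full: one jar, one place vacant. Which of the four positions along the rack it has varies. Origin: centre of its underside, 12 mm above the bench. Its own tag is the one straight in front of it (about 130 mm away along the rack's -x; the next nearest tag is about 167 mm away).
- bin4: White open bin fixed on the rack, 56 (x) x 88 (y) x 35 mm high, with one divider making two places side by side along y. This one is NOT full: both places vacant. Which of the four positions along the rack it has varies. Origin: centre of its underside, 12 mm above the bench. Its own tag is the one straight in front of it (about 130 mm away along the rack's -x; the next nearest tag is about 167 mm away).
- tag1_stand: Dark steel hinge stand of tag1, fixed on the rack: base 36 (x) x 68 (y) mm, side posts 36 mm high, rest pegs 34 mm high. Origin: centre of its underside, 12 mm above the bench. +x points to its bin, y is along the hinge, whose axis lies 30 mm above the origin. Which bin it serves varies (number 1 does not mean bin 1): go by position.
- tag1: White tag plate, 55 (y) x 60 (z) x 4 mm (x), 40 g. Origin: mid-hinge; y along the hinge, z to the free edge, x normal. Bar on the +x face, disc on the -x face. Rests: leaning 45 deg away from the bin, bar up (x axis 45 deg from straight up), or 45 deg towards the bin, disc up (x axis 135 deg from up). Free edge then 42 mm to that side of the hinge and 42 mm above it.
- tag2_stand: Dark steel hinge stand of tag2, fixed on the rack: base 36 (x) x 68 (y) mm, side posts 36 mm high, rest pegs 34 mm high. Origin: centre of its underside, 12 mm above the bench. +x points to its bin, y is along the hinge, whose axis lies 30 mm above the origin. Which bin it serves varies (number 2 does not mean bin 2): go by position.
- tag2: White tag plate, 55 (y) x 60 (z) x 4 mm (x), 40 g. Origin: mid-hinge; y along the hinge, z to the free edge, x normal. Bar on the +x face, disc on the -x face. Rests: leaning 45 deg away from the bin, bar up (x axis 45 deg from straight up), or 45 deg towards the bin, disc up (x axis 135 deg from up). Free edge then 42 mm to that side of the hinge and 42 mm above it.
- tag3_stand: Dark steel hinge stand of tag3, fixed on the rack: base 36 (x) x 68 (y) mm, side posts 36 mm high, rest pegs 34 mm high. Origin: centre of its underside, 12 mm above the bench. +x points to its bin, y is along the hinge, whose axis lies 30 mm above the origin. Which bin it serves varies (number 3 does not mean bin 3): go by position.
- tag3: White tag plate, 55 (y) x 60 (z) x 4 mm (x), 40 g. Origin: mid-hinge; y along the hinge, z to the free edge, x normal. Bar on the +x face, disc on the -x face. Rests: leaning 45 deg away from the bin, bar up (x axis 45 deg from straight up), or 45 deg towards the bin, disc up (x axis 135 deg from up). Free edge then 42 mm to that side of the hinge and 42 mm above it.
- tag4_stand: Dark steel hinge stand of tag4, fixed on the rack: base 36 (x) x 68 (y) mm, side posts 36 mm high, rest pegs 34 mm high. Origin: centre of its underside, 12 mm above the bench. +x points to its bin, y is along the hinge, whose axis lies 30 mm above the origin. Which bin it serves varies (number 4 does not mean bin 4): go by position.
- tag4: White tag plate, 55 (y) x 60 (z) x 4 mm (x), 40 g. Origin: mid-hinge; y along the hinge, z to the free edge, x normal. Bar on the +x face, disc on the -x face. Rests: leaning 45 deg away from the bin, bar up (x axis 45 deg from straight up), or 45 deg towards the bin, disc up (x axis 135 deg from up). Free edge then 42 mm to that side of the hinge and 42 mm above it.
- jar1: Loose clear jar with blue cap, 36 mm diameter, 58 mm high, standing in bin1; its top is 73 mm above the bench. Origin: centre of its underside. To be left alone.
- jar2: Loose clear jar with blue cap, 36 mm diameter, 58 mm high, standing in bin1; its top is 73 mm above the bench. Origin: centre of its underside. To be left alone.
- jar3: Loose clear jar with blue cap, 36 mm diameter, 58 mm high, standing in bin2; its top is 73 mm above the bench. Origin: centre of its underside. To be left alone.
- jar4: Loose clear jar with blue cap, 36 mm diameter, 58 mm high, standing in bin2; its top is 73 mm above the bench. Origin: centre of its underside. To be left alone.
- jar5: Loose clear jar with blue cap, 36 mm diameter, 58 mm high, standing in bin3; its top is 73 mm above the bench. Origin: centre of its underside. To be left alone.
- vial_a: Small loose amber vial, 20 mm diameter, 40 mm high, standing on the rack board in a gap between two tags. Origin: centre of its underside. To be left alone.
- vial_b: Small loose amber vial, 20 mm diameter, 40 mm high, standing on the rack board in a gap between two tags. Origin: centre of its underside. To be left alone.
- flask: Loose green conical flask, 84 mm across the foot, 124 mm high, right of the rack. Origin: centre of its underside. To be left alone.
- dishes: Loose stack of two clear covered dishes, 92 mm across, 33 mm high, left of the rack. Origin: centre of its underside. To be left alone.
- tomato: Loose tomato, 72 mm across, 54 mm high, left of the rack. Origin: centre of its underside. To be left alone.
- cup: Loose white cup, 72 mm across, 85 mm high, right of the rack. Origin: centre of its underside. To be left alone.

How it is judged:
At the end, for the whole second after the job is handed in: The tag in front of each full bin leans fully towards the bin (within 0.2 rad of its rest), and the tag in front of each bin that is not full leans fully away from it (within 0.2 rad of its rest) ((not (horizontal distance between tag1_stand and bin1 below 0.15 m) or angle between tag1's own x axis and vertical above 2.156 rad) and (not (horizontal distance between tag1_stand and bin2 below 0.15 m) or angle between tag1's own x axis and vertical above 2.156 rad) and (not (horizontal distance between tag1_stand and bin3 below 0.15 m) or angle between tag1's own x axis and vertical below 0.985 rad) and (not (horizontal distance between tag1_stand and bin4 below 0.15 m) or angle between tag1's own x axis and vertical below 0.985 rad) and (not (horizontal distance between tag2_stand and bin1 below 0.15 m) or angle between tag2's own x axis and vertical above 2.156 rad) and (not (horizontal distance between tag2_stand and bin2 below 0.15 m) or angle between tag2's own x axis and vertical above 2.156 rad) and (not (horizontal distance between tag2_stand and bin3 below 0.15 m) or angle between tag2's own x axis and vertical below 0.985 rad) and (not (horizontal distance between tag2_stand and bin4 below 0.15 m) or angle between tag2's own x axis and vertical below 0.985 rad) and (not (horizontal distance between tag3_stand and bin1 below 0.15 m) or angle between tag3's own x axis and vertical above 2.156 rad) and (not (horizontal distance between tag3_stand and bin2 below 0.15 m) or angle between tag3's own x axis and vertical above 2.156 rad) and (not (horizontal distance between tag3_stand and bin3 below 0.15 m) or angle between tag3's own x axis and vertical below 0.985 rad) and (not (horizontal distance between tag3_stand and bin4 below 0.15 m) or angle between tag3's own x axis and vertical below 0.985 rad) and (not (horizontal distance between tag4_stand and bin1 below 0.15 m) or angle between tag4's own x axis and vertical above 2.156 rad) and (not (horizontal distance between tag4_stand and bin2 below 0.15 m) or angle between tag4's own x axis and vertical above 2.156 rad) and (not (horizontal distance between tag4_stand and bin3 below 0.15 m) or angle between tag4's own x axis and vertical below 0.985 rad) and (not (horizontal distance between tag4_stand and bin4 below 0.15 m) or angle between tag4's own x axis and vertical below 0.985 rad)); the robot touches nothing.
It fails at once if a jar, vial or other loose thing is lifted, carried or pushed from its place (moved more than 15 mm) (distance of any of jar1, jar2, jar3, jar4, jar5, vial_a, vial_b, flask, dishes, tomato, cup from where it was at the start of the episode above 0.015 m).
It fails at once if a tag or its stand is pushed roughly (more than 15 N) (contact force between any of the fingers, the arm and tag1_stand above 15 N or contact force between any of the fingers, the arm and tag2_stand above 15 N or contact force between any of the fingers, the arm and tag3_stand above 15 N or contact force between any of the fingers, the arm and tag4_stand above 15 N).
It fails at once if a tag is pinched (its plate lies between the finger pads, with contact) ((contact force between the fingers and tag1_stand above 0.3 N and x of the grasp point in the frame of tag1 between -0.004 and 0.004 m and y of the grasp point in the frame of tag1 between -0.0275 and 0.0275 m and z of the grasp point in the frame of tag1 between 0 and 0.06 m) or (contact force between the fingers and tag2_stand above 0.3 N and x of the grasp point in the frame of tag2 between -0.004 and 0.004 m and y of the grasp point in the frame of tag2 between -0.0275 and 0.0275 m and z of the grasp point in the frame of tag2 between 0 and 0.06 m) or (contact force between the fingers and tag3_stand above 0.3 N and x of the grasp point in the frame of tag3 between -0.004 and 0.004 m and y of the grasp point in the frame of tag3 between -0.0275 and 0.0275 m and z of the grasp point in the frame of tag3 between 0 and 0.06 m) or (contact force between the fingers and tag4_stand above 0.3 N and x of the grasp point in the frame of tag4 between -0.004 and 0.004 m and y of the grasp point in the frame of tag4 between -0.0275 and 0.0275 m and z of the grasp point in the frame of tag4 between 0 and 0.06 m)).
It also fails if it takes over 54 s, if anything falls off the work surface, if the arm or the gripper's body presses on something with over 40 N, if the wrist force passes 120 N, or if a joint passes its speed limit or range.

ROBOT

A 6-joint arm with a two-finger parallel gripper is mounted at the origin on the work surface. World frame = base frame: x ahead of the robot, y to its left, z up, the work surface at z = 0. Lengths are in m, angles in rad, forces in N, time in s.
With the tool pointing down it reaches from about 0.375 to 0.9 m from the base axis. Payload 3.1 kg.
Tool frame: the origin (TCP) lies at the very end of the fingers, on their centre line; the grasp point (between the pads) lies 19 mm behind it; z points along the fingers, y is the line along which they close (so a half turn about z gives the same grasp; the last joint's range is limited). The gripper opens to 85 mm and grips with 20 to 120 N. Pads are 22 mm wide; open, the fingers measure 114 mm over their backs; the gripper's body (76 mm by 85 mm) begins 54 mm behind the grasp point. The pads swing forward as they close: fully open they stand 13 mm farther back than shut.
Start: joints at [0.931, 0.527, 1.433, -0, 1.181, -0.178], TCP at [0.278, 0.56, 0.202] pointing down, gripper open.
Joint ranges: [-3.08, 3.08], [-0.75, 2.2], [0.22, 2.44], [-1.43, 4.57], [0, 2.65], [-2.85, 2.85]. Speed limits (rad/s): [2.79, 2.79, 3.14, 3.14, 3.14, 3.14].

INTERFACE

Orientations are given as a 3x3 rotation matrix whose columns are the frame's x, y, z axes.
In Python, from cell import get_state, snapshot, hand_in gives the robot as it stands. The module is installed in compiled form; this text tells all that it offers.
- The arm moves only by the shell command python3 -m creep 'ROWS' [OPENING] [FORCE]. ROWS is JSON, a list of rows, each a list of 2 entries, a list of its own where there are three numbers: the shift along the tool's x, y, z in m, then the turn about the tool's z in degrees. In form: [[[tx, ty, tz], yaw], ...]. A call has 1 to 10 rows; each row shifts and turns the commanded pose from where the row before left it, along the tool's axes as they then stand; what a row does not reach is not made up. A row lasts 1/12 s, in which the tool goes at most 41.7 mm and 7.16 degrees, less where a joint would pass 70% of its speed; a pose out of reach is approached as far as the arm can. A call is refused whole if a number of a shift passes 0.0417 or a number of a turn 7.16, either way. A call with a gripper value outside its range is refused whole. OPENING is the closure, from -1 (fully open) to 1 (shut), so that 0 is half open, set as the call begins (- or left out, the last holds). The fingers move at their own pace and stop on an object; FORCE is the grip in N (left out, the last holds). Time passes only in rows, so rows that do not move let the fingers close. It gives the time, the measured TCP pose, the force, the opening and the grip force at its end, in the units of the state.
- get_state(): the state, without advancing time (a new reading comes with each control period).
- snapshot(name): name is "scene" or "top"; returns a dict with "frame" (420x560x3 uint8, red, green, blue), "depth" (420x560 float32, m along the optical axis (not along the pixel's ray), 0 where there is no reading), "camera_matrix" (3x3 intrinsics, pixels), "R" (3x3) and "t" (3): a world point X has camera coordinates R X + t. Camera axes: x right, y down, z forward; pixel columns grow to the right and rows downward; lengths in m; the calibration is good to about 2 mm. A picture is of the moment at which its call begins.
- hand_in(): hands the job in; it is judged then, once.
The state is a dict: "t": time; "q": joint angles; "joint_velocities": joint speeds; "joint_efforts": joint torques, N m; "position": TCP position; "ee_rot": TCP orientation; "wrist_force": force on the tool from outside, world axes, zero at the start; "wrist_torque": the same for the moment, N m; "finger_gap": opening from 0.0 (shut) to 1.0 (fully open); "grasp_force": force on a finger pad.
Only numpy, scipy, OpenCV 4.12 (cv2) and the standard library are available. Lean on these libraries where they do the work, as an engineer would, in place of code of your own. Each camera call takes 0.05 s, during which the arm holds its last target. There are 200 camera calls.

## Working session

There is one attempt and no reset: what is moved stays moved. The work goes in short steps, Python scripts to look and compute and a shell command to move; the robot and the scene stay as the last step left them, time stands still between calls to the robot, and variables do not carry over. Pictures are saved under pics/ and viewed, at most 10 in all, crops included, and the job is handed in when it is done.

```bash
mkdir -p pics
cat > h.py <<'E'
import numpy as np,cv2
from cell import *
def take(n):
    s=snapshot(n); np.savez(n+'.npz',**s); return s
def world(s,u,v,d=None):
    K=s['camera_matrix']; d=s['depth'][v,u] if d is None else d
    c=np.linalg.inv(K)@[u,v,1]*d
    return s['R'].T@(c-s['t'])
E
python3 - <<'E'
from h import *
for n in('top','scene'):
    s=take(n); f=cv2.cvtColor(s['frame'],cv2.COLOR_RGB2BGR); cv2.imwrite(f'pics/{n}1.png',cv2.resize(f,(800,600),interpolation=cv2.INTER_CUBIC))
st=get_state(); print(st['ee_rot'],st['position'],st['t'],st['finger_gap'])
E
```

```text
[[-8.95698435e-01  4.44660489e-01 -1.16723189e-03]
 [ 4.44661894e-01  8.95697075e-01 -1.59658496e-03]
 [ 3.35547939e-04 -1.94908220e-03 -9.99998044e-01]] [0.27746816 0.55924791 0.20072125] 0.1 0.9982740073830177
```

View pics/top1.png

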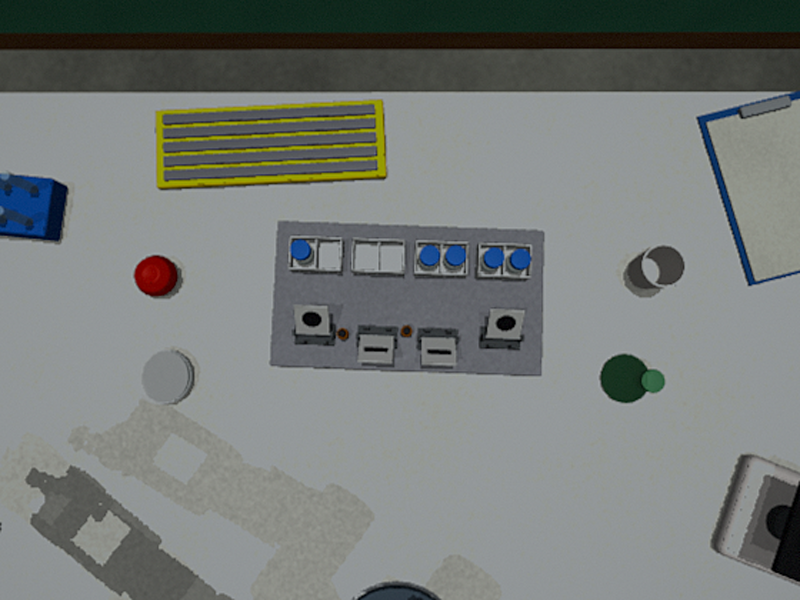

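View pics/scene1.png

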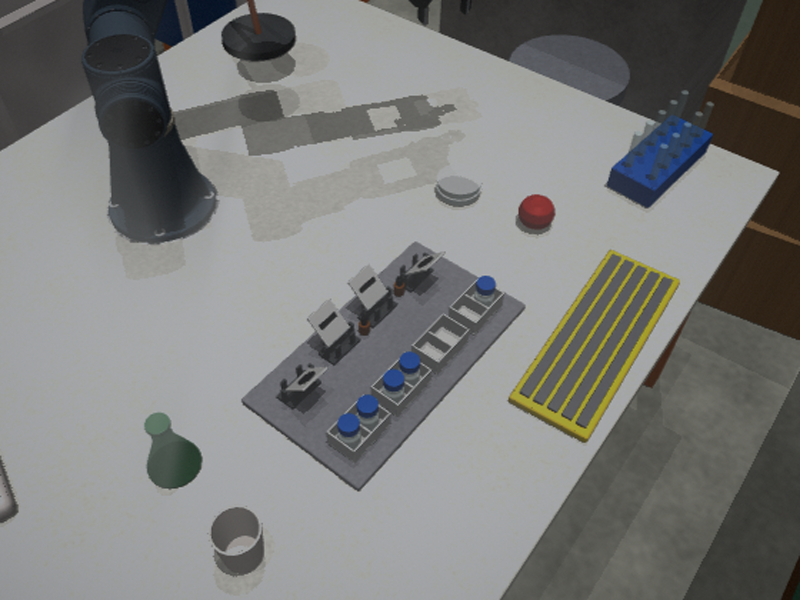

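The top view shows, left to right: bin A (318,255) with one jar and its tag (312,320) disc up, which is wrong. Bin B (378,257) is empty with its tag (377,349) bar up, correct. Bin C (441,258) is full with its tag (439,351) bar up, wrong. Bin D (505,260) is full with its tag (505,324) disc up, correct. The vials are at (343,334) and (406,331). I need to flip A away from its bin and C towards its bin.

Run:
```python
from h import *
s=dict(np.load('top.npz'))
P=lambda u,v:world(s,round(u*.7),round(v*.7))
for n,u,v in[('c1',279,223),('c2',542,233),('c3',539,373),('c4',273,364),('Adisc',312,319),('Afree',313,309),('Bbar',377,349),('Cbar',439,351),('Cfree',438,361),('Ddisc',506,323),('vA',343,334),('vB',406,331),('jar',302,250),('flasktop',653,380),('dish',168,377),('binAedge',316,240)]:
    print(n,P(u,v).round(4))
f=cv2.cvtColor(s['frame'],cv2.COLOR_RGB2BGR)[195:270,185:385]; cv2.imwrite('pics/crop1.png',cv2.resize(f,(800,300),interpolation=cv2.INTER_CUBIC))
```

```text
c1 [0.7076 0.2019 0.0118]
c2 [ 0.6903 -0.2506  0.0123]
c3 [ 0.4512 -0.2408  0.0128]
c4 [0.465  0.2074 0.0107]
Adisc [0.5392 0.136  0.0655]
Afree [0.5542 0.1318 0.0811]
Bbar [0.491  0.0296 0.067 ]
Cbar [ 0.4865 -0.0687  0.0699]
Cfree [ 0.4707 -0.0678  0.0811]
Ddisc [ 0.5323 -0.1767  0.0697]
vA [0.5144 0.0861 0.0512]
vB [ 0.5191 -0.0165  0.0519]
jar [0.6494 0.1522 0.0759]
flasktop [ 0.4436 -0.387   0.1245]
dish [0.4438 0.3762 0.0304]
binAedge [0.6721 0.1337 0.0417]
```

View pics/crop1.png

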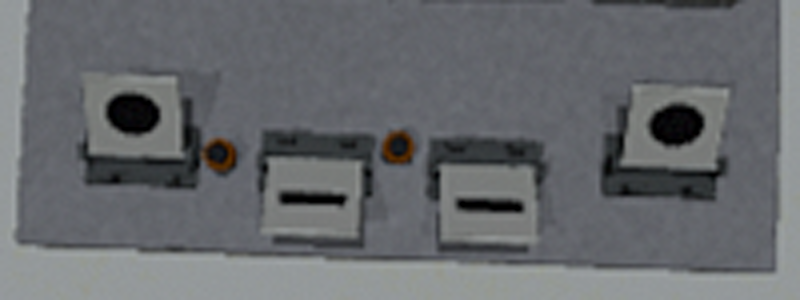

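```bash
python3 -m creep '[[[0,0,0],-6.05],[[0,0,0],-6.05],[[0,0,0],-6.05],[[0,0,0],-6.05],[[0,0,0],0],[[0,0,0],0],[[0,0,0],0],[[0,0,0],0],[[0,0,0],0],[[0,0,0],0]]' 1 20
```

```text
t: 0.93
position: [0.2778, 0.5598, 0.2016]
ee_rot: [[-0.999, 0.039, -0.0], [0.039, 0.999, -0.0], [0.0, -0.0, -1.0]]
wrist_force: [0.4, -0.1, 0.7]
finger_gap: -0.001
grasp_force: 0.0
```

```bash
python3 -m creep '[[[-0.0234,-0.0296,0],0],[[-0.0234,-0.0296,0],0],[[-0.0234,-0.0296,0],0],[[-0.0234,-0.0296,0],0],[[-0.0234,-0.0296,0],0],[[-0.0234,-0.0296,0],0],[[-0.0234,-0.0296,0],0]]'; python3 -m creep '[[[-0.0234,-0.0296,0],0],[[-0.0234,-0.0296,0],0],[[-0.0234,-0.0296,0],0],[[-0.0234,-0.0296,0],0],[[-0.0234,-0.0296,0],0],[[-0.0234,-0.0296,0],0],[[-0.0234,-0.0296,0],0],[[0,0,0],0],[[0,0,0],0],[[0,0,0],0]]'
```

```text
t: 1.52
position: [0.4345, 0.345, 0.2018]
ee_rot: [[-0.999, 0.039, 0.0], [0.039, 0.999, 0.0], [-0.0, 0.0, -1.0]]
wrist_force: [0.3, 0.5, -1.0]
finger_gap: 0.004
grasp_force: 0.0
t: 2.35
position: [0.5887, 0.1333, 0.2013]
ee_rot: [[-0.999, 0.039, -0.001], [0.039, 0.999, 0.001], [0.001, 0.0, -1.0]]
wrist_force: [-0.1, 0.8, 0.8]
finger_gap: 0.001
grasp_force: 0.0
```

```bash
python3 -m creep '[[[0,0,0.0215],0],[[0,0,0.0215],0],[[0,0,0.0215],0],[[0,0,0.0215],0],[[0,0,0.0215],0],[[0,0,0.0215],0],[[0,0,0],0],[[0,0,0],0]]'; python3 -m creep '[[[0.005,0,0],0],[[0.005,0,0],0],[[0.005,0,0],0],[[0.005,0,0],0],[[0.005,0,0],0],[[0.005,0,0],0],[[0.005,0,0],0],[[0,0,0],0]]'
```

```text
t: 3.02
position: [0.5874, 0.1346, 0.0719]
ee_rot: [[-0.999, 0.036, -0.003], [0.036, 0.999, 0.0], [0.003, -0.0, -1.0]]
wrist_force: [-0.1, -0.1, 0.3]
finger_gap: 0.001
grasp_force: 0.0
t: 3.68
position: [0.5526, 0.1345, 0.0726]
ee_rot: [[-0.999, 0.038, -0.002], [0.038, 0.999, -0.0], [0.002, -0.0, -1.0]]
wrist_force: [-0.4, 0.3, -0.4]
finger_gap: -0.001
grasp_force: 0.0
```

Run:
```python
from h import *
s=take('scene'); f=cv2.cvtColor(s['frame'],cv2.COLOR_RGB2BGR)[120:330,150:380]; cv2.imwrite('pics/s2.png',cv2.resize(f,None,fx=2.5,fy=2.5,interpolation=cv2.INTER_CUBIC))
```

```text
(no output)
```

View pics/s2.png

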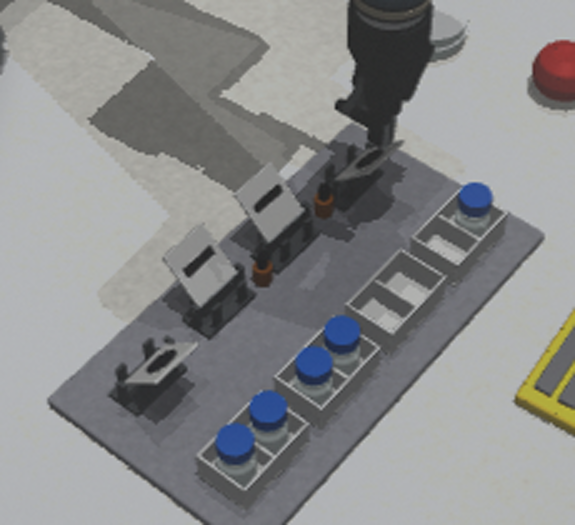

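The tag at crop (370,165) still leans towards its bin, and the finger at (380,135) looks to be behind it. I'll check by projecting the TCP into the image.

Run:
```python
from h import *
s=dict(np.load('scene.npz')); print('cam',-s['R'].T@s['t'])
pr=lambda X:(lambda c:(c/c[2])[:2])(s['camera_matrix']@(s['R']@np.array(X)+s['t']))
p=np.array(get_state()['position']); 
for X in (p,p+[0,0,.06],[.559,.1335,.084],[.517,.135,.042]): print(X,(pr(X)-[150,120])*2.5)
for u,v in((380,130),(385,110),(375,158),(395,147),(365,166),(345,178)):
    print(u,v,world(s,round(150+u/2.5),round(120+v/2.5)).round(4))
f=cv2.cvtColor(s['frame'],cv2.COLOR_RGB2BGR)[150:220,260:350]; cv2.imwrite('pics/s3.png',cv2.resize(f,None,fx=8,fy=8,interpolation=cv2.INTER_CUBIC))
```

```text
cam [ 1.04348326 -0.65154702  1.07979788]
[0.55358184 0.13446389 0.0726638 ] [378.85581254 163.64698209]
[0.55358184 0.13446389 0.1326638 ] [381.84247441 121.51206968]
[0.559, 0.1335, 0.084] [383.33823159 158.91360417]
[0.517, 0.135, 0.042] [348.46165195 167.64001712]
380 130 [0.5592 0.1233 0.1337]
385 110 [0.565  0.1203 0.1667]
375 158 [0.5491 0.1337 0.0794]
395 147 [0.5605 0.1514 0.0862]
365 166 [0.5435 0.1248 0.0724]
345 178 [0.5278 0.1134 0.0533]
```

View pics/s3.png

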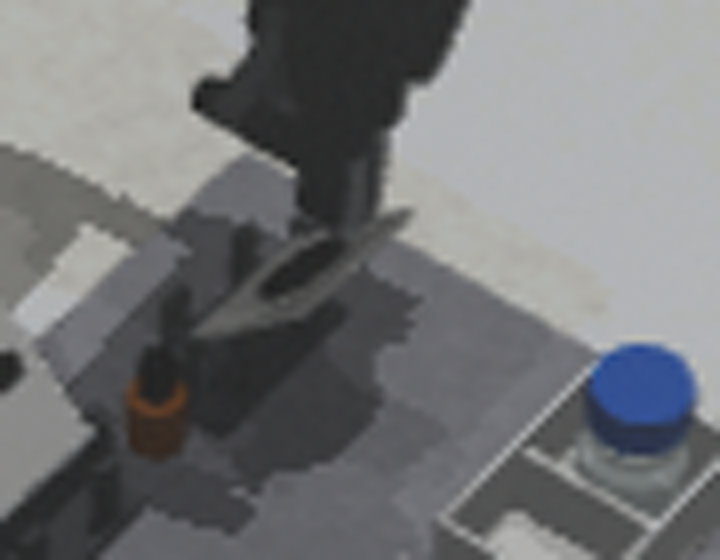

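The picture may have been taken while the move was running, so I'll take a fresh one on its own.

Run:
```python
from h import *
print(get_state()['position'],get_state()['t'],get_state()['wrist_force'])
s=take('scene'); f=cv2.cvtColor(s['frame'],cv2.COLOR_RGB2BGR)[150:220,260:350]
t=take('top'); g=cv2.cvtColor(t['frame'],cv2.COLOR_RGB2BGR)[190:260,185:275]
b=np.hstack([f,g]); cv2.imwrite('pics/s4.png',cv2.resize(b,None,fx=4.4,fy=4.4,interpolation=cv2.INTER_CUBIC))
# finger profile: lowest points near the finger
v,u=np.mgrid[150:200,290:320]; 
P=np.array([world(s,a,c) for a,c in zip(u.ravel(),v.ravel())]); L=s['frame'][150:200,290:320].mean(2).ravel()
m=(L<75)&(P[:,2]>.06)&(P[:,2]<.14)&(abs(P[:,1]-.134)<.02)
for z in np.arange(.06,.14,.01):
    k=m&(P[:,2]>=z)&(P[:,2]<z+.01); print(z.round(2),k.sum(),P[k].min(0).round(3) if k.any() else '',P[k].max(0).round(3) if k.any() else '')
```

```text
[0.55358184 0.13446389 0.0726638 ] 3.7333 [ 0.1177284  -0.13228471 -0.75856928]
0.06 16 [0.53  0.123 0.061] [0.538 0.151 0.069]
0.07 23 [0.539 0.119 0.07 ] [0.551 0.151 0.079]
0.08 8 [0.548 0.121 0.081] [0.558 0.145 0.082]
0.09 0  
0.1 2 [0.559 0.128 0.106] [0.56  0.13  0.107]
0.11 25 [0.545 0.121 0.111] [0.566 0.136 0.12 ]
0.12 26 [0.546 0.12  0.121] [0.566 0.141 0.127]
0.13 19 [0.558 0.119 0.13 ] [0.566 0.135 0.139]
0.14 0
```

View pics/s4.png

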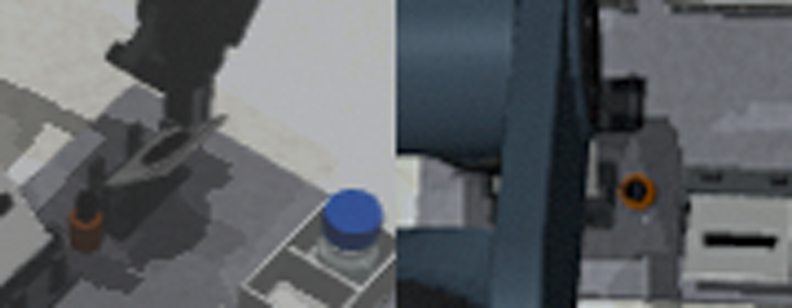

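Run:
```python
from h import *
s=dict(np.load('scene.npz'))
pr=lambda X:(lambda c:(c/c[2])[:2])(s['camera_matrix']@(s['R']@np.array(X)+s['t']))
for z in (.0727,.085,.1,.11,.12,.14): print(z,[pr([x,y,z]).round(1) for x,y in((.565,.12),(.543,.12),(.565,.149))])
np.set_printoptions(linewidth=250)
sub=slice(160,192)
print('depth mm'); print((s['depth'][sub,292:322:2]*1000).astype(int)); print(s['frame'].mean(2).astype(int)[sub,292:322:2])
```

```text
0.0727 [array([302., 191.]), array([294.7, 187. ]), array([308.6, 184.1])]
0.085 [array([302.2, 187.6]), array([294.9, 183.6]), array([308.9, 180.7])]
0.1 [array([302.5, 183.5]), array([295.2, 179.5]), array([309.3, 176.5])]
0.11 [array([302.7, 180.6]), array([295.3, 176.6]), array([309.5, 173.7])]
0.12 [array([302.9, 177.8]), array([295.5, 173.8]), array([309.7, 170.9])]
0.14 [array([303.4, 172. ]), array([295.8, 168. ]), array([310.2, 165.1])]
depth mm
[[1239 1245 1286 1284 1264 1266 1263 1261 1272 1294 1526 1518 1520 1516 1519]
 [1234 1249 1292 1285 1277 1269 1270 1269 1273 1301 1518 1516 1519 1519 1513]
 [1240 1247 1295 1296 1283 1273 1270 1268 1292 1298 1514 1513 1515 1512 1515]
 [1236 1250 1249 1296 1299 1277 1274 1275 1295 1308 1518 1508 1513 1515 1511]
 [1234 1234 1249 1289 1291 1298 1276 1289 1301 1304 1505 1514 1506 1514 1510]
 [1236 1234 1244 1284 1286 1292 1282 1293 1300 1507 1510 1508 1503 1509 1507]
 [1236 1237 1251 1259 1287 1286 1287 1299 1301 1503 1505 1505 1507 1511 1506]
 [1241 1234 1249 1262 1266 1291 1297 1294 1310 1504 1504 1504 1501 1502 1507]
 [1234 1248 1252 
[... 3172 characters left out ...]
7 175]
 [ 70  80  84  40  40  45  75  91 108 105 124 173 175 175 174]
 [ 59  89  56  39  39  66  91 100 108 106 108 145 175 175 172]
 [ 67  67  42  39  45  77  99 108 110 106 106 108 138 174 177]
 [ 86  37  38  44  75  89  73  81 108 105 108 107 116 153 174]
 [ 67  40  38  58  78  80  70  73  80 106 109 106 107 113 155]
 [ 54  38  60  75  85  71  71  71  72  81 109 106 106 108 114]
 [ 72  65  75  78  69  65  71  72  71  72  81 106 107 106 108]
 [ 88  74  75  83  46  50  73  73  71  71 106 107 109 106 105]
 [ 92  81  79  59  46  48  71  71  69  71 102 106 108 108 106]
 [ 78  59  43  43  47  51  70  69  70  71  79 107 108 107 109]
 [ 45  43  44  45  43  71  70  70  71  72 105 106 110 108 105]]
```

The picture and depth show the finger ending about 34 mm above the reported TCP, floating over the plate. I'll back off, lower it in the free gap and look again.

```bash
python3 -m creep '[[[-0.012,0,0],0],[[-0.012,0,0],0],[[-0.012,0,0],0],[[0,0,0],0],[[0,0,0.008],0],[[0,0,0.008],0],[[0,0,0.008],0],[[0,0,0.008],0],[[0,0,0],0],[[0,0,0],0]]'
python3 - <<'E'
from h import *
s=take('scene'); f=cv2.cvtColor(s['frame'],cv2.COLOR_RGB2BGR)[140:220,260:350]
pr=lambda X:(lambda c:(c/c[2])[:2])(s['camera_matrix']@(s['R']@np.array(X)+s['t']))
p=np.array(get_state()['position']);print(p,(pr(p+[.011,-.0145,0])-[260,140])*7,(pr(p+[.011,-.0145,0.034])-[260,140])*7)
cv2.imwrite('pics/s5.png',cv2.resize(f,None,fx=7,fy=7,interpolation=cv2.INTER_CUBIC))
E
```

```text
t: 4.67
position: [0.5892, 0.1331, 0.0395]
ee_rot: [[-0.999, 0.038, -0.002], [0.038, 0.999, -0.0], [0.002, -0.0, -1.0]]
wrist_force: [-0.1, -0.7, -0.2]
finger_gap: -0.004
grasp_force: 0.0
[0.58984475 0.13313887 0.04012668] [369.77474496 465.41322622] [376.00520449 402.46969027]
```

View pics/s5.png

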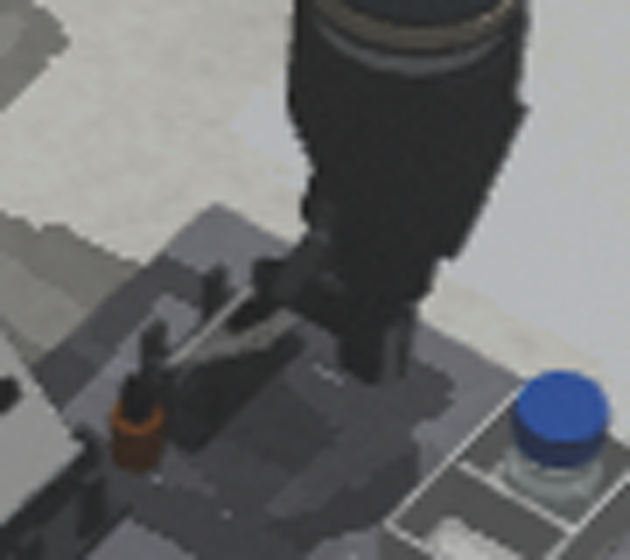

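The finger's lower end is at (375,383), again well above the reported TCP. I'll measure it from depth.

```bash
cat > tip.py <<'E'
from h import *
s=dict(np.load('scene.npz'))
p=np.array(get_state()['position'])
v,u=np.mgrid[100:230,200:420]
d=s['depth'][v,u]; K=s['camera_matrix']
c=np.stack([(u-K[0,2])/K[0,0]*d,(v-K[1,2])/K[1,1]*d,d],-1).reshape(-1,3)
P=(c-s['t'])@s['R']; L=s['frame'][v,u].mean(2).ravel()
m=(L<75)&(abs(P[:,0]-p[0])<.03)&(abs(P[:,1]-p[1])<.03)&(P[:,2]>.03)
for z in np.arange(.03,.2,.01):
    k=m&(P[:,2]>=z)&(P[:,2]<z+.01)
    if k.any(): print(z.round(2),k.sum(),(np.percentile(P[k],5,0)-p).round(3),(np.percentile(P[k],95,0)-p).round(3))
E
python3 tip.py
```

```text
0.07 12 [-0.004 -0.012  0.032] [0.01  0.005 0.04 ]
0.08 28 [-0.022 -0.016  0.041] [0.01  0.002 0.049]
0.09 24 [-0.002 -0.014  0.051] [0.011 0.003 0.059]
0.1 12 [ 0.006 -0.014  0.061] [0.01  0.006 0.069]
0.11 19 [ 0.007 -0.017  0.071] [0.013 0.013 0.079]
0.12 46 [-0.008 -0.027  0.081] [0.013 0.02  0.089]
0.13 34 [-0.009 -0.02   0.091] [0.015 0.027 0.099]
0.14 31 [ 0.006 -0.018  0.1  ] [0.017 0.014 0.109]
0.15 34 [ 0.008 -0.024  0.11 ] [0.017 0.014 0.119]
0.16 39 [ 0.009 -0.026  0.121] [0.019 0.012 0.129]
0.17 32 [ 0.009 -0.027  0.131] [ 0.019 -0.006  0.14 ]
0.18 10 [ 0.008 -0.029  0.14 ] [ 0.011 -0.018  0.149]
0.19 1 [ 0.019 -0.028  0.159] [ 0.019 -0.028  0.159]
```

```bash
python3 -m creep '[[[0,0,0.006],0],[[0,0,0],0],[[0.005,0,0],0],[[0.005,0,0],0],[[0.005,0,0],0],[[0.005,0,0],0],[[0.005,0,0],0],[[0.005,0,0],0],[[0.005,0,0],0],[[0,0,0],0]]'
python3 - <<'E'
from h import *
s=take('scene'); f=cv2.cvtColor(s['frame'],cv2.COLOR_RGB2BGR)[140:220,260:350]
cv2.imwrite('pics/s6.png',cv2.resize(f,None,fx=7,fy=7,interpolation=cv2.INTER_CUBIC))
E
python3 tip.py|head -4
```

```text
t: 5.55
position: [0.5534, 0.1345, 0.0345]
ee_rot: [[-0.999, 0.038, -0.002], [0.038, 0.999, -0.0], [0.002, -0.0, -1.0]]
wrist_force: [0.1, -0.9, 0.3]
finger_gap: 0.002
grasp_force: 0.0
0.03 12 [-0.025 -0.02  -0.002] [-0.021  0.02   0.005]
0.04 12 [-0.026 -0.021  0.007] [-0.022 -0.008  0.015]
0.05 2 [-0.029 -0.021  0.016] [-0.023 -0.019  0.024]
0.06 7 [-0.028 -0.019  0.028] [0.009 0.001 0.034]
```

View pics/s6.png

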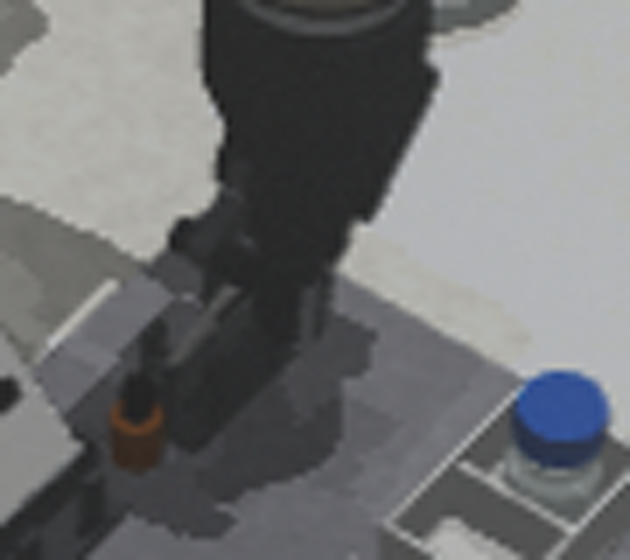

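The finger is now on the bin side, lifting the plate. I'll carry on past upright.

```bash
python3 -m creep '[[[0.005,0,0],0],[[0.005,0,0],0],[[0.005,0,0],0],[[0.005,0,0],0],[[0.005,0,0],0],[[0.005,0,0],0],[[0.005,0,0],0],[[0.005,0,0],0],[[0,0,0],0],[[0,0,0],0]]'
python3 -m creep '[[[-0.008,0,0],0],[[-0.008,0,0],0],[[0,0,-0.03],0],[[0,0,-0.03],0],[[0,0,-0.03],0],[[0,0,-0.03],0],[[0,0,-0.03],0],[[0,0,0],0],[[0,0,0],0],[[0,0,0],0]]'
```

```text
t: 6.43
position: [0.5151, 0.136, 0.0346]
ee_rot: [[-0.999, 0.038, -0.0], [0.038, 0.999, -0.0], [0.0, -0.0, -1.0]]
wrist_force: [-0.2, 0.6, 0.3]
finger_gap: 0.001
grasp_force: 0.0
t: 7.27
position: [0.5317, 0.1352, 0.1844]
ee_rot: [[-0.999, 0.039, 0.0], [0.039, 0.999, -0.0], [-0.0, -0.0, -1.0]]
wrist_force: [1.0, -0.7, -0.7]
finger_gap: 0.002
grasp_force: 0.0
```

```bash
python3 -m creep '[[[0.0123,-0.0302,0],0],[[0.0123,-0.0302,0],0],[[0.0123,-0.0302,0],0],[[0.0123,-0.0302,0],0],[[0.0123,-0.0302,0],0],[[0.0123,-0.0302,0],0],[[0.0123,-0.0302,0],0],[[0,0,0],0],[[0,0,0],0],[[0,0,0],0]]'
python3 -m creep '[[[0,0,0.025],0],[[0,0,0.025],0],[[0,0,0.025],0],[[0,0,0.025],0],[[0,0,0.025],0],[[0,0,0.025],0],[[0,0,0],0],[[0,0,0],0],[[0,0,0],0]]'
python3 - <<'E'
from h import *
s=take('scene'); f=cv2.cvtColor(s['frame'],cv2.COLOR_RGB2BGR)[120:260,170:350]
cv2.imwrite('pics/s7.png',cv2.resize(f,None,fx=4.2,fy=4.2,interpolation=cv2.INTER_CUBIC))
E
```

```text
t: 8.1
position: [0.4368, -0.0723, 0.1836]
ee_rot: [[-0.999, 0.04, -0.002], [0.04, 0.999, 0.001], [0.002, 0.001, -1.0]]
wrist_force: [0.6, 0.3, -0.0]
finger_gap: -0.003
grasp_force: 0.0
t: 8.85
position: [0.4378, -0.0719, 0.035]
ee_rot: [[-0.999, 0.037, 0.0], [0.037, 0.999, -0.0], [-0.0, -0.0, -1.0]]
wrist_force: [0.2, -0.4, 0.5]
finger_gap: 0.001
grasp_force: 0.0
```

View pics/s7.png

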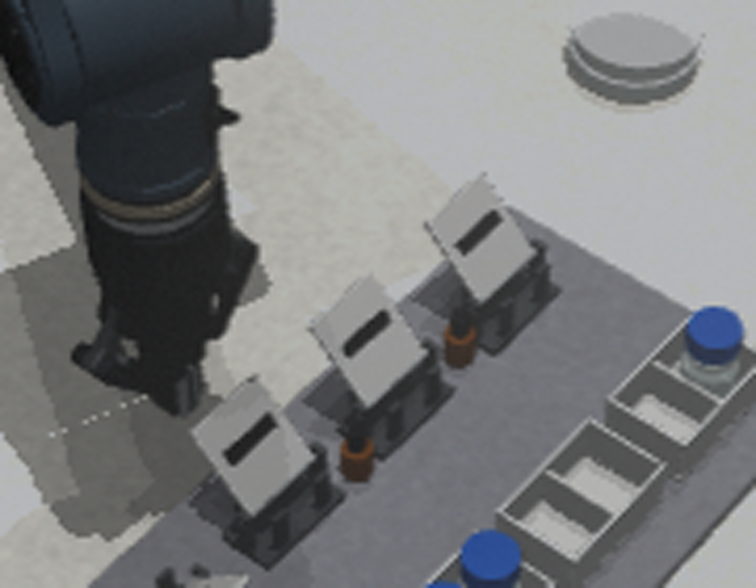

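Tag A at (480,235) now shows its bar, leaning away. The finger at (185,400) stands on the robot side of tag C at (250,440). I'll push it in +x.

```bash
python3 -m creep '[[[-0.006,0,0],0],[[-0.006,0,0],0],[[-0.006,0,0],0],[[-0.005,0,0],0],[[-0.005,0,0],0],[[-0.005,0,0],0],[[-0.005,0,0],0]]'
python3 -m creep '[[[-0.005,0,0],0],[[-0.005,0,0],0],[[-0.005,0,0],0],[[-0.005,0,0],0],[[-0.005,0,0],0],[[-0.005,0,0],0],[[-0.004,0,0],0],[[0,0,0],0],[[0,0,0],0]]'
python3 -m creep '[[[0.008,0,0],0],[[0.008,0,0],0],[[0,0,-0.03],0],[[0,0,-0.03],0],[[0,0,-0.03],0],[[0,0,-0.03],0],[[0,0,-0.03],0],[[0,0,0],0]]'
python3 -m creep '[[[0.03,0.025,0],0],[[0.03,0.025,0],0],[[0,0.038,0],0],[[0,0.038,0],0],[[0,0.038,0],0],[[0,0.038,0],0],[[0,0.038,0],0],[[0,0.038,0],0],[[0,0,0],0],[[0,0,0],0]]'
python3 - <<'E'
from h import *
s=take('scene'); f=cv2.cvtColor(s['frame'],cv2.COLOR_RGB2BGR)[120:350,140:380]
cv2.imwrite('pics/s8.png',cv2.resize(f,None,fx=2.6,fy=2.6,interpolation=cv2.INTER_CUBIC))
E
```

```text
t: 9.48
position: [0.4758, -0.0741, 0.0347]
ee_rot: [[-0.999, 0.039, 0.0], [0.039, 0.999, -0.0], [-0.0, -0.0, -1.0]]
wrist_force: [0.5, 0.9, -0.7]
finger_gap: 0.0
grasp_force: 0.1
t: 10.23
position: [0.5093, -0.0753, 0.0346]
ee_rot: [[-0.999, 0.038, -0.0], [0.038, 0.999, 0.0], [0.0, 0.0, -1.0]]
wrist_force: [-0.3, -0.0, -1.2]
finger_gap: 0.001
grasp_force: 0.0
t: 10.9
position: [0.4953, -0.0757, 0.1897]
ee_rot: [[-0.999, 0.038, 0.009], [0.038, 0.999, -0.004], [-0.01, -0.003, -1.0]]
wrist_force: [1.2, -0.2, 0.8]
finger_gap: -0.002
grasp_force: 0.0
t: 11.73
position: [0.4419, 0.2066, 0.1837]
ee_rot: [[-0.999, 0.034, -0.002], [0.034, 0.999, -0.001], [0.002, -0.001, -1.0]]
wrist_force: [0.2, 0.3, 0.1]
finger_gap: -0.0
grasp_force: 0.0
```

View pics/s8.png

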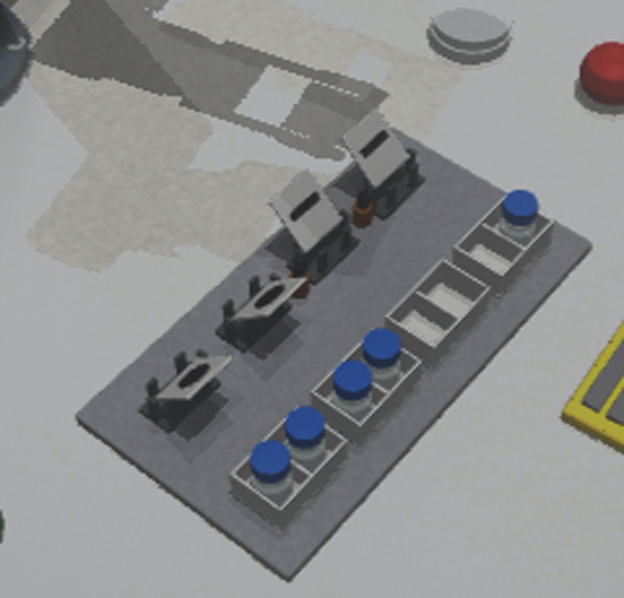

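The tags at (375,150) and (308,210) show bars, leaning away from the bins with vacant places. Those at (265,298) and (193,378) show discs, leaning towards the full bins. The jars and vials are in place and the arm is clear.

```bash
python3 -c "from cell import *; print(hand_in())"
```

```text
the job is handed in; nothing more can be done
None
```

I flipped the two wrong tags and handed the job in at about 12 s: the last picture shows discs up at both full bins, bars up at the two bins with a vacant place, and the jars and vials in place; no verdict was returned.

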